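# Key a board carrier onto its test fixture

## Robot

A 6-joint arm with a two-finger parallel gripper is mounted at the origin on the work surface. World frame = base frame: x ahead of the robot, y to its left, z up, the work surface at z = 0. Lengths are in m, angles in rad, forces in N, time in s.
With the tool pointing down it reaches from about 0.375 to 0.9 m from the base axis. Payload 3.1 kg.
Tool frame: the origin (TCP) lies midway between the tips of the shut fingers; the grasp point (between the pads) lies 19 mm behind it; z points along the fingers, y is the line along which they close (so a half turn about z gives the same grasp; the last joint's range is limited). The gripper opens to 85 mm and grips with 20 to 120 N. Pads are 22 mm wide; open, the fingers measure 114 mm over their backs; the gripper's body (76 mm by 85 mm) begins 54 mm behind the grasp point. The pads swing forward as they close: fully open they stand 13 mm farther back than shut.
Start: joints at [0.945, 0.527, 1.433, -0, 1.181, -0.178], TCP at [0.271, 0.563, 0.231] pointing down, gripper open.
Joint ranges: [-3.08, 3.08], [-0.75, 2.2], [0.22, 2.44], [-1.43, 4.57], [0, 2.65], [-2.85, 2.85]. Speed limits (rad/s): [2.79, 2.79, 3.14, 3.14, 3.14, 3.14].

## Interface

Orientations are given as a rotation vector (axis times angle).
In Python, from plant import bot gives the robot as it stands.
- The arm moves only by the shell command python3 -m pendant 'ROWS' [OPENING] [FORCE]. ROWS is JSON, a list of rows, each a list of 2 entries, a list of its own where there are three numbers: the shift along the tool's x, y, z as a fraction of full scale, then the turn about the tool's z as a fraction of full scale. A call has 1 to 10 rows; each row is the pose to reach, as a shift and turn from the pose commanded when the call began, along the tool's axes at that moment; what a row does not reach only later rows make up. Full scale, the value 1, is 12 cm for a shift and 90 degrees for a turn. A row lasts 1/10 s, in which the tool goes at most 50 mm and 8.59 degrees, less where a joint would pass 70% of its speed; a pose out of reach is approached as far as the arm can. A call with a number of a shift or a turn outside -1 to 1 is refused whole. A call with a gripper value outside its range is refused whole. OPENING is the closure, from 0 (fully open) to 1 (shut), set as the call begins (- or left out, the last holds). The fingers move at their own pace and stop on an object; FORCE is the grip in N (left out, the last holds). Time passes only in rows, so rows that repeat a pose let the fingers close. It gives the time, the measured TCP pose, the force, the opening and the grip force at its end, in the units of the state.
- bot.state(): the state, without advancing time (a new reading comes with each control period).
- bot.get_image(name): name is "scene" or "side" or "wrist"; returns (picture, depth): 400x640x3 uint8, red, green, blue; 400x640 float32, m along the optical axis (not along the pixel's ray), 0 where there is no reading.
- bot.calibration(name): a dict with "vfov" (degrees; the focal length in pixels is half the picture's height over the tangent of half this angle, whatever the lens; pixels are square), "cx", "cy" (the principal point, pixels), "extrinsics" (4x4, takes a point from camera to world coordinates). Camera axes: x right, y down, z forward; pixel columns grow to the right and rows downward; lengths in m; the calibration is good to about 2 mm. The wrist camera is an equidistant fisheye: a pixel r from the principal point sees the ray r / f radians off the axis. A picture is of the moment at which its call begins: read the wrist's pose just before it. calibration takes no time and is no camera call; for the wrist camera it gives the pose at the moment of the call.
- bot.finish_job(): hands the job in; it is judged then, once.
Trained networks look in the newest picture that a camera, given by its name, has taken for a name from the list of things; names that differ only in an ending like _2 or _b are one class to them, and where a whole thing is asked for, a point or a joint stands for the part that bears it (a point fixed in the world has none). Each returns a list of dicts, best first, with "p" (0 to 1); they miss things now and then, are a little off and sometimes report something else, mostly with a low value. They report only what shows in the picture. A call takes as long as a camera call.
- bot.trace(camera, name): "mask" (400x640 bool, what is visible of it) and "uv" ([column, row] in pixels, amid what is visible of it).
The state is a dict: "time": time; "q": joint angles; "dq": joint speeds; "joint_torque": joint torques, N m; "position": TCP position; "eef_rot": TCP orientation; "contact_force": force on the tool from outside, world axes, zero at the start; "ft_torque": the same for the moment, N m; "grip_width": opening from 0.0 (shut) to 1.0 (fully open); "grip_force": force on a finger pad.
Only numpy, scipy, OpenCV 4.12 (cv2) and the standard library are available. Lean on these libraries where they do the work, as an engineer would, in place of code of your own. Each camera call takes 0.05 s, during which the arm holds its last target. There are 200 camera calls.

## Task

The round circuit-board carrier sits on the test fixture's nest too high and turned the wrong way. With a fingertip push its orange peg round until the notch in the rim stands over the brass locating pin, then press the blue boss down until the carrier is fully home, with the pin in the notch, and move clear. Push and press gently, do not squeeze or lift the carrier, and leave the loose things lying around it undisturbed.

Things in the scene. Friction and masses are not known exactly. Their poses are not given: they have to be found in the camera images.
- fixture: Fixed test fixture: grey housing with a flat white deck, 200 x 220 mm, deck top 55 mm over the table. Origin on the table under the vertical axis of the round nest (the carrier's turning axis); z up; the brass locating pin lies on its +x side. The deck reaches from x = -70 to +130 mm and y = -110 to +110 mm of this frame.
- pin_top (a point): Top of the fixed brass locating pin: upright round pin 10 mm in diameter with a domed top, 47 mm from the carrier's axis, top 8 mm over the deck. While the notch is elsewhere, the outer 4 mm of the pin peep out beyond the carrier's rim; a red mark 16 x 5 mm on the deck runs outward from it.
- carrier_base (a point): Centre of the underside of the carrier, on its turning axis: a black disc 96 mm in diameter, 8 mm thick, carrying a green round board 74 mm across, its top 9.6 mm over the underside (some parts on it, 2 mm high). The underside is 10 mm over the deck at the start, on the deck when home. The carrier cannot tip or shift sideways: it only turns and slides up or down on its spigot.
- carrier_boss (a point): Centre of the flat top of the blue press boss, 24 mm in diameter, upright, on the carrier's turning axis. Its top is 32 mm over the carrier's underside, so 42 mm over the deck at the start and 32 mm when home.
- carrier_peg (a point): Centre of the top of the orange turning peg: upright round peg 12 mm in diameter, 36 mm from the carrier's axis, on the side opposite the notch. Its top is 26 mm over the carrier's underside (6 mm lower than the boss top) and it stands 16.4 mm proud of the board.
- carrier_notch (a point): Middle of the notch in the carrier's rim, 47 mm from the axis, at the height of the black disc's top. The notch is 15 mm wide, cut through the disc and 10 mm deep from the rim; a yellow line on the board points to it. It must come straight over the pin (the pin has 2.5 mm play to each side). When home, the pin's top is flush with the black disc's top.
- carrier (a joint): Turn of the carrier in rad, counter-clockwise from above positive. At 0 and at 2 pi the notch stands over the pin; it starts between about 0.9 and 5.4 and may be turned either way without stop. Light friction (about 1.5 N at the peg); it stays where it is left.
- press (a joint): How far the carrier has been pressed down, in m: 0 at the start, 0.010 fully home. It needs about 3 to 6 N on the boss and stays where it is left. With the notch not over the pin, the rim meets the pin at 0.002 to 0.0035. It can also be pulled up (negative), which is wrong.
- capacitor_center (a point): Centre of a loose blue capacitor can standing upright on the fixture's deck, 18 mm in diameter, 30 mm tall. Leave it.
- flux_jar: Loose flux jar standing on the table beside the fixture, 48 mm in diameter, 50 mm tall; origin at the centre of its underside. Leave it.
- terminal_block: Loose green terminal block lying on the table beside the fixture, 50 x 14 x 18 mm; origin at the centre of its underside. Leave it.
- screwdriver: Loose screwdriver lying on the table beyond the fixture, 160 mm long, handle to its own -x. Leave it.

How it is judged:
At the end, for the whole second after the job is handed in: The carrier is at rest, pressed down at least 8.5 of its 10 mm, with the notch's middle within 4 mm of the locating pin (seen from above), and every loose thing is within 20 mm of where it stood (value of joint press above 0.0085 m and horizontal distance between carrier_notch and pin_top below 0.004 m and velocity of joint press between -0.005 and 0.005 m/s and velocity of joint carrier between -0.05 and 0.05 rad/s and distance of each of capacitor_center, flux_jar, terminal_block, screwdriver from where it was at the start of the episode below 0.02 m); the robot touches nothing.
It fails at once if the carrier is lifted: pulled up more than 3 mm (value of joint press below -0.003 m).
It fails at once if the carrier is squeezed or pressed with more than 45 N (contact force between the fingers and carrier above 45 N).
It fails at once if a loose thing is moved more than 20 mm or the capacitor or jar is tipped over (distance of any of capacitor_center, flux_jar, terminal_block, screwdriver from where it was at the start of the episode above 0.02 m or angle between any of capacitor_center, flux_jar's own z axis and vertical above 0.5 rad).
It also fails if it takes over 45 s, if anything falls off the work surface, if the arm or the gripper's body presses on something with over 40 N, if the wrist force passes 120 N, or if a joint passes its speed limit or range.

## Working session

There is one attempt and no reset: what is moved stays moved. The work goes in short steps, Python scripts to look and compute and a shell command to move; the robot and the scene stay as the last step left them, time stands still between calls to the robot, and variables do not carry over. Pictures are saved under pics/ and viewed, at most 10 in all, crops included, and the job is handed in when it is done.

```bash
mkdir -p pics; cat > h.py <<'E'
from plant import bot
import numpy as np, cv2
from scipy.spatial.transform import Rotation as R
def ray(cam,uv,cal=None):
    c=cal or bot.calibration(cam); f=200/np.tan(np.radians(c["vfov"]/2)); T=np.array(c["extrinsics"])
    d=np.array([(uv[0]-c["cx"])/f,(uv[1]-c["cy"])/f,1.])
    if cam=="wrist":
        r=np.hypot(d[0],d[1]); d=np.array([*(d[:2]/max(r,1e-9)*np.sin(r)),np.cos(r)])
    return T[:3,3],T[:3,:3]@d
def onz(cam,uv,z,cal=None):
    o,d=ray(cam,uv,cal); return o+d*(z-o[2])/d[2]
def save(n,im): cv2.imwrite("pics/"+n,im[:,:,::-1])
E
python3 - <<'E'
from h import *
np.set_printoptions(precision=4,suppress=True)
H=dict(pin_top=.063,carrier_boss=.097,carrier_peg=.091,carrier_notch=.073,capacitor_center=.07,flux_jar=.025,terminal_block=.009,screwdriver=.01)
ims=[]
for c in ["scene","side"]:
    im,d=bot.get_image(c); save(c+"0.png",im); 
    for n,z in H.items():
        for r in bot.trace(c,n)[:2]: print(c,n,round(r["p"],2),np.round(r["uv"]),onz(c,r["uv"],z))
    print(np.array(bot.calibration(c)["extrinsics"]))
s=bot.state();print(s["time"],s["position"],R.from_rotvec(s["eef_rot"]).as_matrix())
E
```

```text
scene pin_top 0.69 [317. 231.] [0.6482 0.012  0.063 ]
scene carrier_boss 0.9 [306. 212.] [0.6138 0.0166 0.097 ]
scene carrier_boss 0.6 [309. 207.] [0.6055 0.0337 0.097 ]
scene carrier_peg 0.77 [305. 211.] [0.6046 0.022  0.091 ]
scene carrier_notch 0.6 [306. 211.] [0.5891 0.0418 0.073 ]
scene flux_jar 0.64 [346. 183.] [0.5442 0.2544 0.025 ]
scene terminal_block 0.69 [294. 284.] [ 0.6786 -0.0974  0.009 ]
scene screwdriver 0.8 [417. 250.] [0.8223 0.1463 0.01  ]
[[ 0.7655  0.3491 -0.5405  1.0923]
 [ 0.643  -0.4458  0.6227 -0.4771]
 [-0.0235 -0.8243 -0.5657  0.6039]
 [ 0.      0.      0.      1.    ]]
side pin_top 0.67 [309. 239.] [0.5907 0.119  0.063 ]
side pin_top 0.49 [309. 312.] [0.5323 0.2821 0.063 ]
side carrier_boss 0.61 [323. 216.] [0.5729 0.0847 0.097 ]
side carrier_peg 0.68 [326. 215.] [0.5704 0.0722 0.091 ]
side carrier_notch 0.65 [322. 218.] [0.5823 0.0634 0.073 ]
side carrier_notch 0.55 [324. 216.] [0.5811 0.0559 0.073 ]
side capacitor_center 0.45 [271. 249.] [0.644  0.1761 0.07  ]
side flux_jar 0.78 [306. 310.] [0.5497 0.2503 0.025 ]
side terminal_block 0.46 [308. 193.] [ 0.6683 -0.095   0.009 ]
side screwdriver 0.56 [199. 240.] [0.8277 0.1413 0.01  ]
[[-0.9471 -0.1898  0.2586  0.389 ]
 [-0.3208  0.558  -0.7653  0.6687]
 [ 0.0009 -0.8078 -0.5894  0.5834]
 [ 0.      0.      0.      1.    ]]
0.9 [0.2706 0.5634 0.2313] [[-0.9014  0.433   0.    ]
 [ 0.433   0.9014  0.0001]
 [ 0.      0.0001 -1.    ]]
```

View pics/scene0.png

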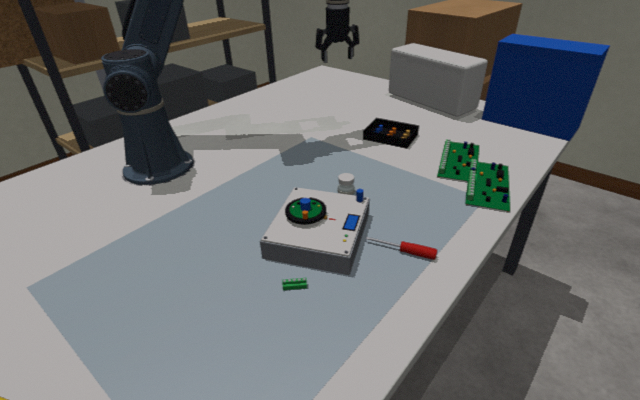

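View pics/side0.png

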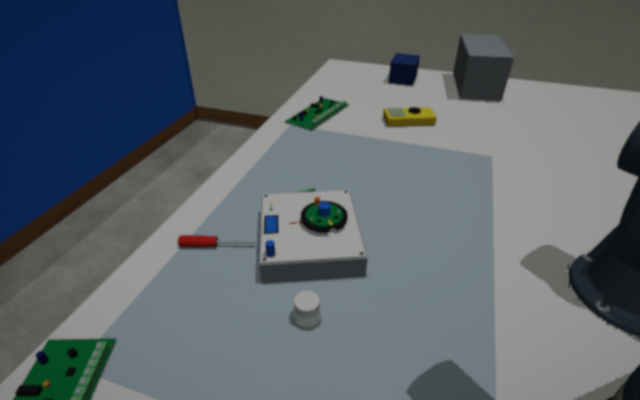

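The scene camera shows the carrier at about (305,210), with the orange peg just below the boss and the red pin mark at (331,218). The side camera shows the boss at (325,208), the peg at (317,200) and the capacitor at (270,248). I'll move over it for a wrist view.

```bash

python3 -m pendant '[[[-0.42,-0.27,0],0],[[-0.83,-0.54,0],0],[[-0.83,-0.54,0],0]]' 1 20
python3 -m pendant '[[[-0.42,-0.27,0],0],[[-0.83,-0.54,0],0],[[-0.83,-0.54,0],0]]' 
python3 -m pendant '[[[-0.42,-0.27,0],0],[[-0.83,-0.54,0],0],[[-0.83,-0.54,0],0]]' 
python3 -m pendant '[[[-0.42,-0.27,0],0],[[-0.83,-0.54,0],0],[[-0.83,-0.54,0],0]]' 
python3 -m pendant '[[[-0.3,-0.2,0],0],[[-0.5,-0.3,0],0],[[-0.5,-0.3,0],0],[[-0.5,-0.3,0],0]]' 
python3 - <<'E'
from h import *
np.set_printoptions(precision=4,suppress=True)
c=bot.calibration("wrist"); im,d=bot.get_image("wrist"); save("w1.png",cv2.resize(im,None,fx=1.25,fy=1.25))
for n,z in dict(pin_top=.063,carrier_boss=.097,carrier_peg=.091,carrier_notch=.073,capacitor_center=.07).items():
    for r in bot.trace("wrist",n)[:2]: print(n,round(r["p"],2),np.round(r["uv"]),onz("wrist",r["uv"],z,c))
s=bot.state();print(s["time"],s["position"],s["q"],s["grip_width"]);print(R.from_rotvec(s["eef_rot"]).as_matrix())
E
```

```text
time: 1.2
position: [0.3336, 0.4588, 0.2312]
eef_rot: [0.7, 3.062, -0.003]
contact_force: [0.8, 0.3, -0.1]
grip_width: 0.509
grip_force: 0.0
time: 1.5
position: [0.3958, 0.3572, 0.2315]
eef_rot: [0.702, 3.061, -0.001]
contact_force: [-0.6, 1.0, 0.3]
grip_width: 0.003
grip_force: 0.0
time: 1.8
position: [0.4581, 0.2556, 0.2316]
eef_rot: [0.702, 3.06, -0.001]
contact_force: [-0.0, 1.3, 0.1]
grip_width: -0.003
grip_force: 0.0
time: 2.1
position: [0.5203, 0.1537, 0.2317]
eef_rot: [0.702, 3.059, -0.001]
contact_force: [-0.5, 0.5, 0.2]
grip_width: -0.001
grip_force: 0.0
time: 2.5
position: [0.5559, 0.0984, 0.2311]
eef_rot: [-0.7, -3.062, -0.0]
contact_force: [-0.5, -0.4, -0.6]
grip_width: -0.001
grip_force: 0.0
pin_top 0.96 [311. 211.] [0.5821 0.0766 0.063 ]
carrier_boss 0.64 [286. 220.] [0.5699 0.0565 0.097 ]
carrier_peg 0.64 [282. 216.] [0.5664 0.0536 0.091 ]
carrier_notch 0.76 [280. 219.] [0.5731 0.0457 0.073 ]
capacitor_center 0.6 [417. 225.] [0.6444 0.174  0.07  ]
2.8 [0.5554 0.0998 0.2314] [-0.0203  0.4456  1.5869  0.0001  1.1093 -1.1449] 0.0005414165971693886
[[-0.9021  0.4316 -0.0002]
 [ 0.4316  0.9021  0.0001]
 [ 0.0002 -0.     -1.    ]]
```

View pics/w1.png

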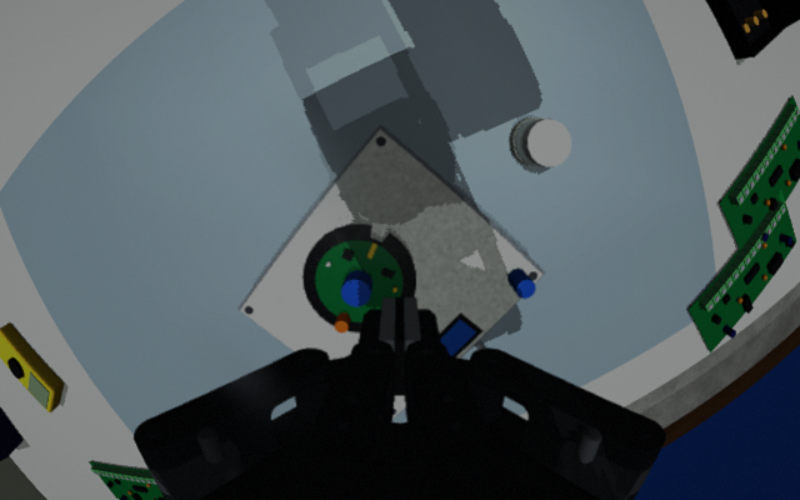

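The wrist view (1.25x) shows the notch at (380,230), the peg at (342,325) and the boss at (356,288). The deck corners are at (380,127), (240,308) and (543,270). The fingers hide the pin.

```bash
python3 - <<'E'
from h import *
np.set_printoptions(precision=4,suppress=True)
c=bot.calibration("wrist")
for n,uv,z in [("notch",(381,231),.073),("peg",(342,323),.091),("boss",(356,292),.097),("disc",(359,280),.073),("c1",(380,127),.055),("c2",(239,309),.055),("c3",(544,271),.055)]:
    print(n,onz("wrist",np.array(uv)/1.25,z,c))
for cam in ["scene","side"]:
    im=cv2.imread(f"pics/{cam}0.png"); h=cv2.cvtColor(im,cv2.COLOR_BGR2HSV)
    x0,y0=(265,185) if cam=="scene" else (258,188)
    sub=h[y0:y0+65,x0:x0+105]
    for nm,lo,hi,z in [("blue",(105,150,60),(125,255,255),.095),("orange",(5,140,80),(15,255,255),.089),("red",(0,100,80),(4,255,255),.055),("yellow",(17,110,80),(32,255,255),.075)]:
        m=cv2.inRange(sub,lo,hi); k,_,st,ce=cv2.connectedComponentsWithStats(m)
        for i in range(1,k):
            if st[i,4]>2: 
                uv=ce[i]+[x0,y0]; print(cam,nm,st[i,4],uv,"h",st[i,3],onz(cam,uv,z), "top",onz(cam,(uv[0],st[i,1]+y0+2),z))
a=cv2.resize(cv2.imread("pics/scene0.png")[185:255,260:375],None,fx=5,fy=4)
b=cv2.resize(cv2.imread("pics/side0.png")[185:255,255:370],None,fx=5,fy=4)
cv2.imwrite("pics/crop1.png",np.vstack([a,b]))
E
```

```text
notch [0.5512 0.0861 0.073 ]
peg [0.6035 0.0248 0.091 ]
boss [0.5817 0.0503 0.097 ]
disc [0.581  0.0507 0.073 ]
c1 [0.4759 0.121  0.055 ]
c2 [ 0.5638 -0.0758  0.055 ]
c3 [0.6527 0.2016 0.055 ]
scene blue 68 [359.3529 194.6176] h 13 [0.6643 0.1442 0.095 ] top [0.6554 0.1565 0.095 ]
scene blue 102 [304.7941 203.598 ] h 12 [0.5888 0.0393 0.095 ] top [0.5793 0.0499 0.095 ]
scene blue 150 [350.8133 222.0067] h 15 [0.7102 0.0496 0.095 ] top [0.6998 0.0635 0.095 ]
scene orange 33 [304.697  214.2121] h 8 [0.6099 0.0154 0.089 ] top [0.6069 0.0187 0.089 ]
scene red 7 [331.5714 218.7143] h 2 [0.6382 0.0735 0.055 ] top [0.6412 0.0697 0.055 ]
scene yellow 3 [302. 212.] h 3 [0.5863 0.0312 0.075 ] top [0.5889 0.0284 0.075 ]
scene yellow 5 [325.4 216.8] h 3 [0.6395 0.0503 0.075 ] top [0.6424 0.047  0.075 ]
scene yellow 5 [344. 240.] h 3 [0.72   0.0135 0.075 ] top [0.7219 0.011  0.075 ]
side blue 124 [324.0565 207.9919] h 14 [0.5799 0.0576 0.095 ] top [0.5839 0.0451 0.095 ]
side blue 184 [270.5978 224.0543] h 17 [0.6595 0.137  0.095 ] top [0.6668 0.1204 0.095 ]
side blue 81 [269.716  246.6667] h 12 [0.6357 0.1944 0.095 ] top [0.6396 0.1857 0.095 ]
side orange 14 [316.9286 199.1429] h 5 [0.6053 0.0263 0.089 ] top [0.6055 0.0258 0.089 ]
side yellow 6 [330.  222.5] h 4 [0.5623 0.0734 0.075 ] top [0.5619 0.0749 0.075 ]
```

View pics/crop1.png

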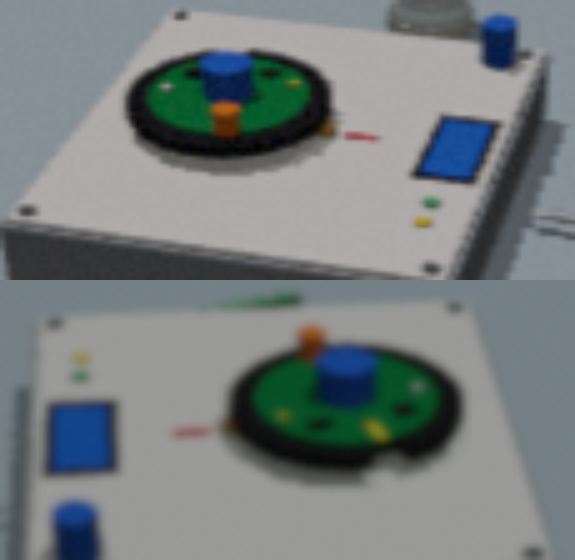

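```bash

python3 -m pendant '[[[-0.3,-0.07,0.1],-0.09],[[-0.609,-0.143,0.4],-0.18],[[-0.609,-0.143,0.8],-0.27],[[-0.609,-0.143,0.9],-0.34],[[-0.609,-0.143,0.9],-0.34],[[-0.609,-0.143,0.9],-0.34]]' 
python3 - <<'E'
from h import *
np.set_printoptions(precision=4,suppress=True)
c=bot.calibration("wrist"); im,d=bot.get_image("wrist"); save("w2.png",cv2.resize(im,None,fx=1.25,fy=1.25))
s=bot.state();print(s["time"],s["position"],s["q"]);print(R.from_rotvec(s["eef_rot"]).as_matrix())
E
```

```text
time: 3.4
position: [0.6147, 0.0522, 0.1237]
eef_rot: [-0.133, 3.138, -0.0]
contact_force: [0.8, -0.3, 1.1]
grip_width: 0.001
grip_force: 0.0
3.45 [0.6153 0.0521 0.1246] [-0.0962  0.6489  1.5454  0.      0.9446 -1.7521]
[[-0.9964 -0.085   0.0026]
 [-0.085   0.9964 -0.0002]
 [-0.0026 -0.0004 -1.    ]]
```

View pics/w2.png

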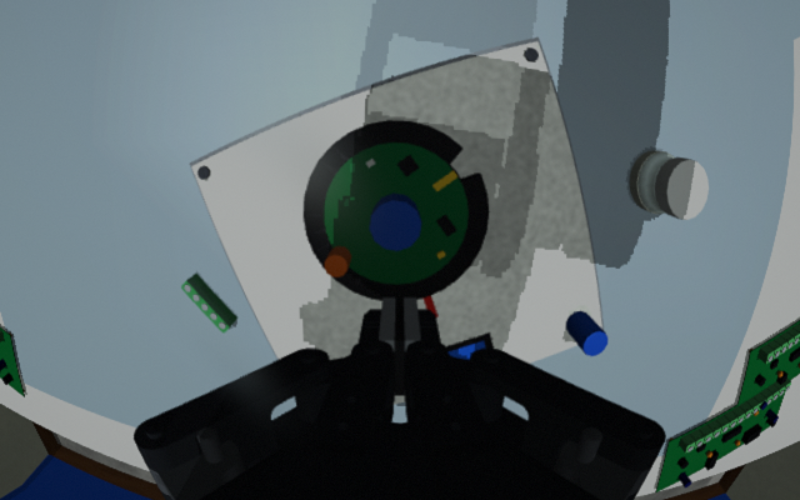

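The boss is at (396,224), the peg at (338,267), the notch at (467,168), the red mark at (431,305), and the deck corners are at (540,39) and (191,164).

```bash
python3 - <<'E'
from h import *
np.set_printoptions(precision=4,suppress=True)
c=bot.calibration("wrist")
for n,uv,z in [("notch",(465,168),.073),("peg",(338,268),.091),("boss",(396,225),.097),("disc",(396,210),.073),("red",(430,305),.055),("c1",(539,39),.055),("c2",(191,164),.055),("c3",(605,350),.055),("fL",(384,300),.124),("fR",(417,300),.124),("yellow in",(436,188),.0746),("yellow out",(456,175),.0746)]:
    print(n,onz("wrist",np.array(uv)/1.25,z,c))
E
```

```text
notch [0.5559 0.0811 0.073 ]
peg [0.6081 0.0223 0.091 ]
boss [0.5829 0.0486 0.097 ]
disc [0.5807 0.0483 0.073 ]
red [0.6403 0.0737 0.055 ]
c1 [0.4769 0.1202 0.055 ]
c2 [ 0.5641 -0.0775  0.055 ]
c3 [0.6694 0.2052 0.055 ]
fL [0.608 0.046 0.124]
fR [0.6069 0.0594 0.124 ]
yellow in [0.5673 0.0673 0.0746]
yellow out [0.5598 0.0767 0.0746]
```

```bash

python3 -m pendant '[[[0,0,0.15],0],[[0,0,0.3],0],[[0,0,0.36],0],[[0,0,0.36],0]]' 
python3 -m pendant '[[[0.0015,-0.029,0],0.067],[[0.006,-0.057,0],0.133],[[0.0135,-0.085,0],0.2],[[0.024,-0.112,0],0.267],[[0.037,-0.1375,0],0.333],[[0.0525,-0.1616,0],0.4],[[0.0706,-0.184,0],0.467],[[0.091,-0.204,0],0.533],[[0.113,-0.2225,0],0.6],[[0.1375,-0.238,0],0.667]]'
```

```text
time: 3.85
position: [0.6145, 0.052, 0.0806]
eef_rot: [-0.135, 3.138, -0.0]
contact_force: [0.3, -0.1, 0.9]
grip_width: 0.001
grip_force: 0.0
time: 4.85
position: [0.6029, 0.0217, 0.0822]
eef_rot: [1.457, 2.777, 0.004]
contact_force: [1.8, 0.6, -0.6]
grip_width: 0.002
grip_force: 0.7
```

```bash

python3 -m pendant '[[[0.0015,-0.029,0],0.067],[[0.006,-0.057,0],0.133],[[0.0135,-0.085,0],0.2],[[0.024,-0.112,0],0.267],[[0.037,-0.1375,0],0.333],[[0.0525,-0.1616,0],0.4],[[0.0706,-0.184,0],0.467],[[0.091,-0.204,0],0.533],[[0.113,-0.2225,0],0.6],[[0.1375,-0.238,0],0.667]]'
python3 -m pendant '[[[0,0,0],0],[[0,0,0],0]]'
python3 - <<'E'
from h import *
np.set_printoptions(precision=4,suppress=True)
c=bot.calibration("wrist"); im,d=bot.get_image("wrist"); save("w3.png",cv2.resize(im,None,fx=1.25,fy=1.25))
s=bot.state();print(s["time"],s["position"],s["q"]);print(R.from_rotvec(s["eef_rot"]).as_matrix())
E
```

```text
time: 5.85
position: [0.5699, 0.0183, 0.0822]
eef_rot: [2.651, 1.677, 0.006]
contact_force: [1.9, -1.6, 1.8]
grip_width: -0.002
grip_force: 0.8
time: 6.05
position: [0.5692, 0.0188, 0.0816]
eef_rot: [2.647, 1.687, 0.005]
contact_force: [1.6, -1.1, 2.5]
grip_width: -0.002
grip_force: 1.0
6.1 [0.5691 0.0187 0.0815] [-0.1632  0.6653  1.6961 -0.0001  0.7765  0.2735]
[[ 0.4229  0.9062  0.0037]
 [ 0.9062 -0.4229 -0.0007]
 [ 0.001   0.0036 -1.    ]]
```

View pics/w3.png

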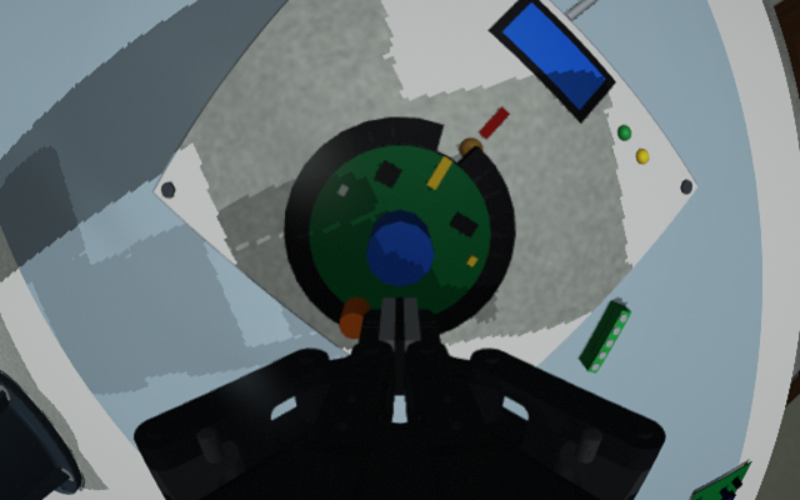

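The brass pin is at (470,146) and the red mark runs from (482,136) to (508,110). The notch corners are at (443,125) and (483,151), and the yellow line runs from (432,188) to (447,159). So only a few more degrees are needed.

```bash
python3 - <<'E'
from h import *
np.set_printoptions(precision=4,suppress=True)
c=bot.calibration("wrist"); A=np.array([.5825,.0493])
for n,uv,z in [("discL",(285,230),.073),("discR",(515,230),.073),("boss",(400,253),.097),("pin",(470,146),.061),("red in",(482,135),.055),("red out",(506,111),.055),("nL",(443,125),.073),("nR",(483,151),.073),("y in",(432,188),.0746),("y out",(447,159),.0746),("peg",(352,324),.091)]:
    p=onz("wrist",np.array(uv)/1.25,z,c)[:2]; r=p-A; print(n,p,np.hypot(*r),np.degrees(np.arctan2(r[1],r[0])))
E
```

```text
discL [0.5406 0.071 ] 0.04714896739458054 152.62173288001412
discR [0.6271 0.0305] 0.04841140165747959 -22.79797732138536
boss [0.5826 0.0486] 0.0007456537047705723 -81.00852927098984
pin [0.6249 0.0687] 0.04660596677805522 24.601005288316124
red in [0.6328 0.0705] 0.05457335294870086 22.84126709274491
red out [0.6474 0.0762] 0.07022026306708247 22.506353659879807
nL [0.6166 0.0817] 0.0469773542100214 43.53527654034491
nR [0.627 0.066] 0.047500717126842 20.563692372722542
y in [0.6023 0.061 ] 0.023027675836634672 30.543781774066773
y out [0.6123 0.069 ] 0.03574162157655466 33.42094345358027
peg [0.5527 0.0286] 0.03627311342033202 -145.11962391872046
```

```bash

python3 -m pendant '[[[0.001,-0.019,0],0.044],[[0.0027,-0.038,0],0.089],[[0.0027,-0.038,0],0.089],[[0.0027,-0.038,0],0.089]]'
python3 - <<'E'
from h import *
c=bot.calibration("wrist"); im,d=bot.get_image("wrist"); np.save("c4.npy",c,allow_pickle=True)
s=bot.state();print(s["time"],s["position"],s["eef_rot"])
save("w4.png",cv2.resize(im[60:290,200:440],None,fx=2.5,fy=2.5,interpolation=cv2.INTER_CUBIC))
E
```

```text
time: 6.5
position: [0.5649, 0.0211, 0.0808]
eef_rot: [2.76, 1.498, 0.004]
contact_force: [2.3, -0.8, 3.8]
grip_width: -0.002
grip_force: 1.6
6.55 [0.56481809 0.02107836 0.08073766] [2.76003592 1.49747217 0.00340263]
```

View pics/w4.png

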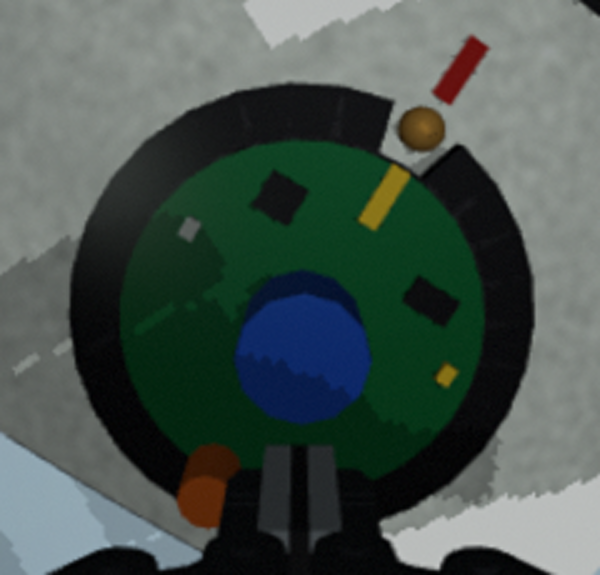

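The pin at (422,128) now sits inside the notch mouth. The notch corners are at (392,100) and (460,148), and the yellow line runs from (369,226) to (400,170).

```bash
python3 - <<'E'
from h import *
c=np.load("c4.npy",allow_pickle=True).item()
for A in ([.5825,.0493],[.583,.0500]):
  for n,uv,z in [("pin",(422,128),.0625),("red in",(442,97),.055),("red out",(480,44),.055),("nL",(392,100),.073),("nR",(460,148),.073),("nLi",(379,151),.073),("nRi",(424,177),.073),("y in",(369,226),.0746),("y out",(400,170),.0746),("peg",(203,502),.091),("boss",(303,358),.097)]:
    p=onz("wrist",np.array(uv)/2.5+[200,60],z,c)[:2]; r=p-A; print(n,p.round(4),np.hypot(*r).round(4),np.degrees(np.arctan2(r[1],r[0])).round(1))
E
```

```text
pin [0.6249 0.0675] 0.0461 23.2
red in [0.6333 0.0703] 0.055 22.5
red out [0.647 0.076] 0.0698 22.5
nL [0.6214 0.0761] 0.0473 34.6
nR [0.6279 0.0612] 0.0469 14.7
nLi [0.6139 0.069 ] 0.0371 32.2
nRi [0.6187 0.06  ] 0.0378 16.5
y in [0.6043 0.0578] 0.0234 21.3
y out [0.6153 0.0639] 0.0359 24.0
peg [0.5495 0.0326] 0.037 -153.2
boss [0.5826 0.0482] 0.0011 -84.2
pin [0.6249 0.0675] 0.0454 22.7
red in [0.6333 0.0703] 0.0543 22.0
red out [0.647 0.076] 0.0691 22.1
nL [0.6214 0.0761] 0.0464 34.3
nR [0.6279 0.0612] 0.0462 14.0
nLi [0.6139 0.069 ] 0.0363 31.7
nRi [0.6187 0.06  ] 0.0371 15.7
y in [0.6043 0.0578] 0.0227 20.2
y out [0.6153 0.0639] 0.0351 23.3
peg [0.5495 0.0326] 0.0378 -152.6
boss [0.5826 0.0482] 0.0018 -102.6
```

```bash

python3 -m pendant '[[[0,-0.008,0],0.017],[[0,-0.008,0],0.017],[[0,0.03,0],0.017],[[0,0.06,0],0.017],[[0,0.06,0],0.017],[[0,0.06,-0.15],0.017],[[0,0.06,-0.3],0.017],[[0,0.06,-0.3],0.017],[[0,0.06,-0.3],0.017]]'
python3 - <<'E'
from h import *
s=bot.state(); M=R.from_rotvec(s["eef_rot"]).as_matrix()
print(s["position"],s["contact_force"],M.T@(np.array([.5827,.0488,.097])-s["position"])/.12)
E
```

```text
time: 7.45
position: [0.569, 0.0173, 0.1157]
eef_rot: [-2.782, -1.459, 0.001]
contact_force: [-0.2, 0.4, -0.1]
grip_width: 0.002
grip_force: 0.0
[0.5689915  0.01734942 0.11572642] [-0.19653398  0.44886281 -0.1484382 ] [ 0.28062227 -0.05492002  0.15597446]
```

```bash

python3 -m pendant '[[[0.15,-0.03,0],0],[[0.28,-0.055,0],0],[[0.28,-0.055,0],0],[[0.28,-0.055,0.06],0],[[0.28,-0.055,0.11],0],[[0.28,-0.055,0.13],0],[[0.28,-0.055,0.13],0]]'
python3 - <<'E'
from h import *
c=bot.calibration("wrist"); im,d=bot.get_image("wrist"); np.save("c5.npy",c,allow_pickle=True)
save("w5.png",cv2.resize(im[60:290,200:440],None,fx=2.5,fy=2.5,interpolation=cv2.INTER_CUBIC))
E
```

```text
time: 8.15
position: [0.5825, 0.0483, 0.0996]
eef_rot: [-2.782, -1.458, 0.003]
contact_force: [-0.1, 0.3, 0.6]
grip_width: 0.0
grip_force: 0.0
```

View pics/w5.png

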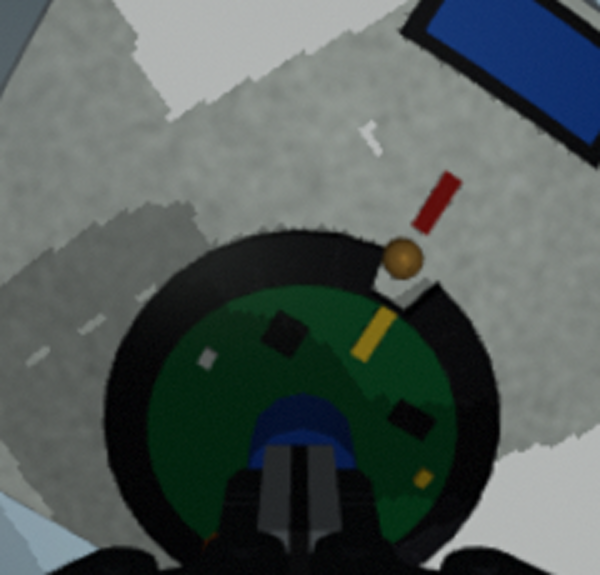

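The pin is at (403,258) in the mouth of the notch. The notch inner corners are at (375,290) and (404,310), and its right outer corner is at (438,284).

```bash
python3 - <<'E'
from h import *
c=np.load("c5.npy",allow_pickle=True).item()
for A in ([.5825,.0490],):
  for n,uv,z in [("pin",(403,258),.0625),("red in",(421,231),.055),("red out",(452,177),.055),("nL",(383,247),.073),("nR",(438,284),.073),("nLi",(375,290),.073),("nRi",(404,311),.073),("y in",(359,355),.0746),("y out",(387,312),.0746)]:
    p=onz("wrist",np.array(uv)/2.5+[200,60],z,c)[:2]; r=p-A; print(n,p.round(4),np.hypot(*r).round(4),np.degrees(np.arctan2(r[1],r[0])).round(1))
E
```

```text
pin [0.6254 0.068 ] 0.047 23.9
red in [0.6329 0.0695] 0.0544 22.1
red out [0.6467 0.0764] 0.0698 23.1
nL [0.623  0.0749] 0.0481 32.7
nR [0.6287 0.0608] 0.0477 14.4
nLi [0.6161 0.0678] 0.0385 29.2
nRi [0.6189 0.0599] 0.038 16.7
y in [0.6048 0.0575] 0.0239 20.9
y out [0.6156 0.0624] 0.0357 22.0
```

Pin and notch both lie at about 23°, so they are aligned and I can press.

```bash

python3 -m pendant '[[[0,0,0.02],0],[[0,0,0.03],0],[[0,0,0.04],0],[[0,0,0.05],0],[[0,0,0.06],0],[[0,0,0.07],0],[[0,0,0.07],0]]'
```

```text
time: 8.9
position: [0.5834, 0.0486, 0.0921]
eef_rot: [2.782, 1.459, 0.0]
contact_force: [0.1, -0.7, 3.4]
grip_width: -0.0
grip_force: 1.7
```

```bash

python3 -m pendant '[[[0,0,0.01],0],[[0,0,0.02],0],[[0,0,0.03],0],[[0,0,0.04],0],[[0,0,0.05],0],[[0,0,0.05],0]]'
python3 -m pendant '[[[0,0,0.01],0],[[0,0,0.02],0],[[0,0,0.02],0]]'
```

```text
time: 9.5
position: [0.5835, 0.0486, 0.0869]
eef_rot: [2.782, 1.459, 0.001]
contact_force: [-2.1, -1.2, 10.1]
grip_width: -0.001
grip_force: 4.7
time: 9.8
position: [0.5837, 0.0486, 0.0867]
eef_rot: [2.781, 1.459, 0.002]
contact_force: [-5.2, -0.9, 22.2]
grip_width: 0.005
grip_force: 11.1
```

The force rose to 22 N with the travel stopped at z = 0.0867, so the carrier is home. Next I move clear and check.

```bash

python3 -m pendant '[[[0,0,-0.1],0],[[0,0,-0.3],0],[[0,0,-0.6],0],[[0,0,-0.9],0],[[-0.3,0,-0.9],0],[[-0.5,0,-0.9],0],[[-0.5,0,-0.9],0],[[-0.5,0,-0.9],0]]'
python3 - <<'E'
from h import *
c=bot.calibration("wrist"); im,d=bot.get_image("wrist")
save("w6.png",cv2.resize(im,None,fx=1.25,fy=1.25,interpolation=cv2.INTER_CUBIC)); print(bot.state()["contact_force"])
E
```

```text
time: 10.6
position: [0.5492, -0.0006, 0.1914]
eef_rot: [-2.783, -1.457, -0.001]
contact_force: [-0.4, -0.5, -0.1]
grip_width: -0.0
grip_force: 0.0
[0.37982867 0.05741077 0.29595902]
```

View pics/w6.png

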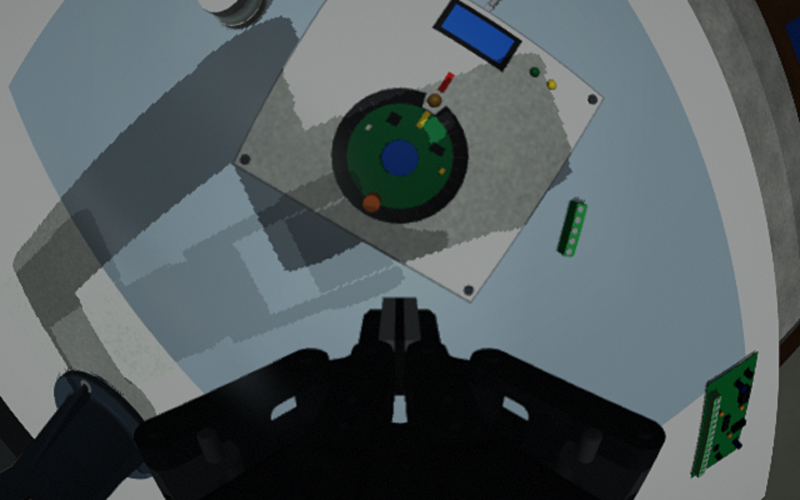

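The pin at (434,100) sits in the notch, the carrier is flat on the deck and the arm is clear.

```bash
python3 -c "
from plant import bot
print(bot.finish_job())"
```

```text
the job is handed in; nothing more can be done
None
```

I turned the carrier until its notch stood over the pin, pressed it home (about 22 N at most), moved the arm clear and handed the job in at about 11 s; the interface returned no verdict.

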